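# Charge the grinding jar from the spring-gate ball dispenser

### The job

Put the scoop under the ball dispenser's outlet and let go of it, pull the sprung red gate knob out to its stop until all three steel balls have dropped into the scoop, and ease the knob home. Then carry the scoop to the white grinding jar, tip it 35 to 60 degrees over the jar so the balls roll in, and set it down level on its black mat again, leaving everything else where it is.

Things in the scene. Friction and masses are not known exactly. Their poses are not given: they have to be found in the camera images.
- dispenser: Fixed ball dispenser. Origin on the bench straight below the outlet. Clear square tube (26 mm outside, z 67 to 126 mm) with three balls in a column; carried by 36 mm wide cheeks from a column 40 x 50 mm, 121 mm tall, at x = +100 to +140 mm on a base at x = +70 to +180, y = +-60, 18 mm tall. The gate is pulled towards the dispenser's -x.
- outlet (a point): The outlet: the middle of the underside of the gate plate (28 mm wide), 60 mm over the bench, on the dispenser's axis. The bench below it is free on both sides (+-y) and towards -x.
- gate_knob (a point): Centre of the grip of the red gate knob: an upright cylinder 24 mm across, 34 mm tall (z 82 to 116 mm), on a post (lower end at z 56 mm) at the end of the gate rod; 75 mm from the outlet axis along the dispenser's -x when home. The balls drop only in the last 6 mm of the pull.
- gate (a joint): Gate slide: 0 home (closed), 0.040 m at its stop. A spring pulls it home with 4.5 N at home, 10.5 N at the stop.
- scoop: Loose blue scoop, 80 g, on the mat. Origin at the underside below the pan's middle; x towards the lip, z up. Pan 64 x 64 mm, floor 4 mm thick, side walls 28 mm tall, back wall 34 mm tall at x = -30; the floor ramps up at 20 degrees from x = 30 to the open lip at x = 55 mm. Yellow handle 14 mm wide (y), 18 mm tall (z 21 to 39), x = -30 to -130 mm.
- scoop_grip (a point): Point in the handle to grip: scoop x = -100, y = 0, z = 30 mm.
- scoop_lip (a point): Middle of the pouring lip: scoop x = 55, y = 0, z = 13 mm.
- scoop_pan (a point): In the middle of the pan: scoop x = 0, y = 0, z = 12 mm.
- scoop_mid (a point): Middle of the scoop's whole length, at its underside: scoop x = -37.5, y = 0, z = 0.
- jar: White open grinding jar fixed in a dark holder 120 x 120 x 12 mm with two blue clamp blocks 38 mm tall. Origin on the bench under the jar's centre. Jar 92 mm outside, 80 mm inside diameter, inner floor at z 18 mm, rim at z 62 mm.
- mat: Fixed black mat 210 x 130 x 4 mm, origin under its centre on the bench, x along its length.
- ball0_center (a point): Centre of a steel ball, 16 mm diameter, 17 g; starts in the dispenser's tube.
- ball1_center (a point): Centre of a steel ball, 16 mm diameter, 17 g; starts in the dispenser's tube.
- ball2_center (a point): Centre of a steel ball, 16 mm diameter, 17 g; starts in the dispenser's tube.
- reagent: Bystander: amber bottle, 56 mm diameter, 150 mm tall, origin at its foot.
- beaker: Bystander: glass beaker, 64 mm diameter, 85 mm tall, origin at its foot.
- tub: Bystander: jar with green cap, 60 mm diameter, 70 mm tall, origin at its foot.
- slidebox: Bystander: green slide box 100 x 85 x 34 mm, origin under its centre.
- dish: Bystander: closed culture dish, 94 mm diameter, 22 mm tall, origin under its centre.
- timer: Bystander: flat white timer 75 x 75 x 17 mm, origin under its centre.
- rack: Bystander: blue tube rack with capped tubes, 150 x 70 x 85 mm, origin under its centre.

How it is judged:
By the outcome, as a careful person would: the job done as asked, in the order asked, and still so for the second after the job is handed in, with the robot touching nothing.
It also fails if it takes over 72 s, if anything falls off the work surface, if the arm or the gripper's body presses on something with over 40 N, if the wrist force passes 120 N, or if a joint passes its speed limit or range.

### The arm

A 7-joint arm with a two-finger parallel gripper is mounted at the origin on the work surface. World frame = base frame: x ahead of the robot, y to its left, z up, the work surface at z = 0. Lengths are in m, angles in rad, forces in N, time in s.
With the tool pointing down it reaches from about 0.35 to 0.9 m from the base axis. Payload 19.9 kg.
Tool frame: the origin (TCP) lies on the centre line of the jaws, within the pads' length; the fingertips stand 8 mm ahead of it and the grasp point (between the pads) lies 11 mm behind it; z points along the fingers, y is the line along which they close (so a half turn about z gives the same grasp; the last joint's range is limited). The gripper opens to 94 mm and grips with 3 to 60 N. Pads are 16 mm wide; open, the fingers measure 119 mm over their backs; the gripper's body (75 mm by 177 mm) begins 78 mm behind the grasp point.
Start: joints at [1.222, 0.417, -0.01, 1.614, 0.005, 1.111, -0.053], TCP at [0.189, -0.596, 0.213] pointing down, gripper open.
Joint ranges: [-2.81, 2.81], [-0.39, 2.02], [-1.27, 1.25], [0.06, 2.57], [-1.19, 4.33], [0.19, 2], [-2.82, 2.82]. Speed limits (rad/s): [1.89, 1.89, 2.39, 2.39, 3.01, 3.01, 3.01].

### API

Orientations are given as [roll, pitch, yaw] about the fixed x, y, z axes, in that order (R = Rz(yaw) Ry(pitch) Rx(roll)).
In Python, from plant import r gives the robot as it stands.
- The arm moves only by the shell command python3 -m inch 'ROWS' [FORCE]. ROWS is a JSON object of lists of equal length, an entry for each row: "twist": the turn, a rotation vector about the world's x, y, z in degrees, a list of three; "linear": the shift along the world's x, y, z in mm, a list of three; "gripper": the closure, from -1 (fully open) to 1 (shut). In form: {"twist": [[wx, wy, wz], ...], "linear": [[x, y, z], ...], "gripper": [gripper, ...]}. A call has 1 to 5 rows; each row shifts and turns the commanded pose from where the row before left it; what a row does not reach is not made up. A row lasts 1/12 s, in which the tool goes at most 41.7 mm and 7.16 degrees, less where a joint would pass 70% of its speed; a pose out of reach is approached as far as the arm can. A call is refused whole if a number of a shift passes 41.7 or a number of a turn 7.16, either way. A call with a gripper value outside its range is refused whole. The fingers move at their own pace and stop on an object; FORCE is the grip in N (left out, the last holds). Time passes only in rows, so rows that do not move let the fingers close. It gives the time, the measured TCP pose, the force, the opening and the grip force at its end, in the units of the state.
- r.state(): the state, without advancing time (a new reading comes with each control period).
- r.capture(name): name is "scene" or "top"; returns the picture (480x640x3 uint8, red, green, blue); there is no depth.
- r.get_calibration(name): a dict with "fx", "fy", "cx", "cy" (pixels), "rvec" (rotation vector, rad) and "tvec" (3), from world to camera coordinates, as OpenCV has them. Camera axes: x right, y down, z forward; pixel columns grow to the right and rows downward; lengths in m; the calibration is good to about 2 mm. A picture is of the moment at which its call begins. get_calibration takes no time and is no camera call.
- r.finish_job(): hands the job in; it is judged then, once.
The state is a dict: "time": time; "joint_pos": joint angles; "qvel": joint speeds; "joint_torque": joint torques, N m; "ee_pos": TCP position; "orientation": TCP orientation; "force": force on the tool from outside, world axes, zero at the start; "torque": the same for the moment, N m; "finger_gap": finger opening in m; "finger_force": force on a finger pad.
Only numpy, scipy, OpenCV 4.12 (cv2) and the standard library are available. Lean on these libraries where they do the work, as an engineer would, in place of code of your own. Each camera call takes 0.05 s, during which the arm holds its last target. There are 200 camera calls.

## Working session

There is one attempt and no reset: what is moved stays moved. The work goes in short steps, Python scripts to look and compute and a shell command to move; the robot and the scene stay as the last step left them, time stands still between calls to the robot, and variables do not carry over. Pictures are saved under pics/ and viewed, at most 10 in all, crops included, and the job is handed in when it is done.

```bash
ls; mkdir -p pics; python3 - <<'E'
from plant import r
import cv2
for n in("scene","top"):
    cv2.imwrite(f"pics/{n}0.png",r.capture(n)[:,:,::-1]); print(n,r.get_calibration(n))
print(r.state())
E
```

```text
pics
scene {'fx': 499.256746684367, 'fy': 499.256746684367, 'cx': 315.1743214439989, 'cy': 231.59357530213276, 'rvec': array([ 0.8671202 ,  2.59924662, -1.00380222]), 'tvec': array([ 0.45644859, -0.20861018,  1.66597457])}
top {'fx': 613.1988846824694, 'fy': 613.1988846824694, 'cx': 307.861338654974, 'cy': 245.7279112913039, 'rvec': array([ 2.11599827, -2.13362325,  0.19000522]), 'tvec': array([0.01057279, 0.59308868, 1.38730941])}
{'time': 0.1, 'joint_pos': array([ 1.22152476,  0.41791061, -0.01029461,  1.61409023,  0.00468902,
        1.11070295, -0.05294484]), 'qvel': array([ 0.00158671, -0.00121645, -0.0013932 , -0.0024923 ,  0.00050391,
        0.00147479, -0.00116816]), 'joint_torque': array([ 2.14100830e-03, -8.52586770e+01,  6.39920868e-01, -4.26699972e+01,
       -4.89726069e-02,  1.63680932e-02,  1.62692754e-04]), 'ee_pos': array([ 0.18922588, -0.59532868,  0.21290015]), 'orientation': array([-3.14050815e+00,  7.86179500e-05,  3.07822112e-01]), 'force': array([ 0.24419237, -0.47840502, -0.38883387]), 'torque': array([ 0.01842079,  0.01408803, -0.07118898]), 'finger_force': 0.0, 'finger_gap': 0.09409270436850084}
```

View pics/scene0.png

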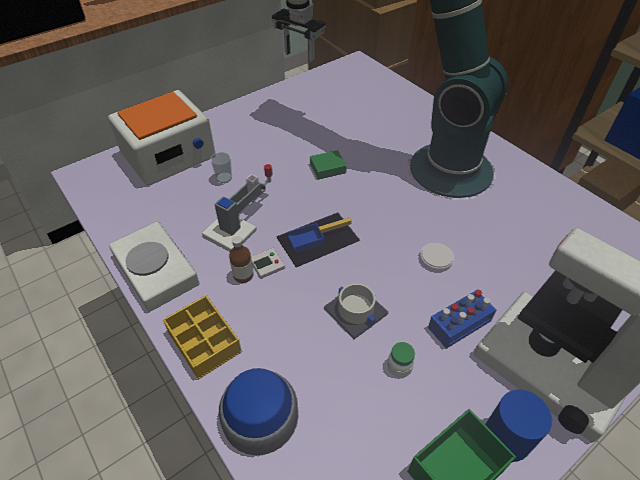

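View pics/top0.png

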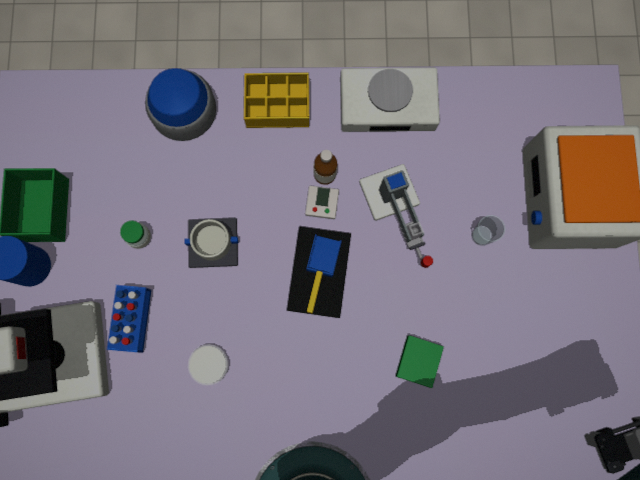

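The two views show the scoop at about (324,254) in top with its handle toward the robot. The dispenser column is at (397,185), the knob at (427,261) and the jar at (212,240).

```bash
cat > h.py <<'E'
import numpy as np, cv2
from plant import r
def cal(n):
    c=r.get_calibration(n); K=np.array([[c['fx'],0,c['cx']],[0,c['fy'],c['cy']],[0,0,1]])
    return K,cv2.Rodrigues(c['rvec'])[0],c['tvec']
def ray(n,p):
    K,R,t=cal(n); d=R.T@np.linalg.solve(K,[p[0],p[1],1]); return -R.T@t,d
def onz(n,p,z):
    o,d=ray(n,p); return o+d*(z-o[2])/d[2]
def tri(a,b):
    A=np.zeros((3,3));v=np.zeros(3)
    for n,p in(("top",a),("scene",b)):
        o,d=ray(n,p);d=d/np.linalg.norm(d);M=np.eye(3)-np.outer(d,d);A+=M;v+=M@o
    return np.linalg.solve(A,v)
def proj(n,P):
    K,R,t=cal(n); q=K@(R@np.asarray(P,float)+t); return q[:2]/q[2]
def blobs(img,lo,hi,box,amin=15):
    h=cv2.cvtColor(img,cv2.COLOR_RGB2HSV); m=cv2.inRange(h,np.array(lo),np.array(hi))
    k=np.zeros_like(m);x0,y0,x1,y1=box;k[y0:y1,x0:x1]=1;m=m*k
    cs=[c for c in cv2.findContours(m,cv2.RETR_EXTERNAL,cv2.CHAIN_APPROX_NONE)[0] if len(c)>8]
    return sorted(cs,key=cv2.contourArea,reverse=True)
def cen(c):
    M=cv2.moments(c);return np.array([M['m10']/M['m00'],M['m01']/M['m00']])
E
python3 - <<'E'
from h import *
T=r.capture("top");S=r.capture("scene")
np.save("T0.npy",T);np.save("S0.npy",S)
def rep(nm,n,img,lo,hi,box,z):
    for c in blobs(img,lo,hi,box)[:2]:
        re=cv2.minAreaRect(c);b=cv2.boxPoints(re)
        W=[onz(n,p,z)[:2].round(4).tolist() for p in b]
        print(nm,n,cv2.contourArea(c),"cen",cen(c).round(1),onz(n,cen(c),z).round(4),"box",b.round().tolist(),W)
rep("handle","top",T,(20,100,100),(35,255,255),(280,220,360,325),.039)
rep("pan","top",T,(105,120,60),(125,255,255),(290,220,350,300),.004)
rep("knob","top",T,(0,150,80),(8,255,255),(410,245,440,275),.116)
rep("knob","scene",S,(0,150,60),(8,255,255),(255,155,280,190),.116)
rep("colblue","top",T,(100,120,60),(125,255,255),(370,160,420,210),.121)
rep("mat","top",T,(0,0,0),(180,255,45),(280,215,360,325),.004)
rep("base","top",T,(0,0,150),(180,30,255),(350,155,425,225),.018)
rep("jar","top",T,(0,0,140),(180,40,255),(185,212,240,270),.062)
a=cv2.resize(T[150:330,280:460],(540,540),interpolation=cv2.INTER_CUBIC)
b=cv2.resize(S[150:300,200:365],(594,540),interpolation=cv2.INTER_CUBIC)
cv2.imwrite("pics/za.png",a[:,:,::-1]);cv2.imwrite("pics/zb.png",b[:,:,::-1])
E
```

```text
handle top 212.0 cen [314.2 291.4] [ 0.4871 -0.0082  0.039 ] box [[306.0, 311.0], [316.0, 270.0], [322.0, 272.0], [312.0, 313.0]] [[0.4412, 0.0107], [0.5373, -0.0141], [0.5337, -0.028], [0.4377, -0.003]]
pan top 928.5 cen [323.5 255. ] [ 0.5792 -0.0321  0.004 ] box [[306.0, 269.0], [315.0, 234.0], [341.0, 240.0], [332.0, 276.0]] [[0.5442, 0.0116], [0.6322, -0.0109], [0.6149, -0.0761], [0.5273, -0.053]]
knob top 60.0 cen [427.3 260.7] [ 0.5453 -0.2614  0.116 ] box [[423.0, 265.0], [423.0, 256.0], [432.0, 256.0], [432.0, 265.0]] [[0.5358, -0.2513], [0.5562, -0.2521], [0.556, -0.2723], [0.5356, -0.2714]]
colblue top 177.5 cen [396.  180.5] [ 0.7305 -0.197   0.121 ] box [[386.0, 177.0], [401.0, 172.0], [406.0, 184.0], [391.0, 189.0]] [[0.7388, -0.1753], [0.7515, -0.2093], [0.7226, -0.2187], [0.7099, -0.1848]]
mat top 2931.5 cen [317.7 275.8] [ 0.5285 -0.0174  0.004 ] box [[287.0, 310.0], [299.0, 226.0], [351.0, 233.0], [339.0, 317.0]] [[0.4468, 0.0575], [0.6517, 0.0278], [0.6319, -0.1003], [0.428, -0.0675]]
base top 915.0 cen [383.6 192.1] [ 0.7317 -0.1807  0.018 ] box [[360.0, 179.0], [406.0, 163.0], [420.0, 202.0], [374.0, 219.0]] [[0.7645, -0.123], [0.8066, -0.2384], [0.705, -0.2699], [0.6638, -0.1558]]
base top 52.5 cen [400.2 203.7] [ 0.7019 -0.2203  0.018 ] box [[395.0, 200.0], [400.0, 197.0], [405.0, 207.0], [400.0, 210.0]] [[0.7115, -0.208], [0.7179, -0.2209], [0.6927, -0.2322], [0.6863, -0.2193]]
jar top 660.0 cen [212.3 239.6] [0.6081 0.2294 0.062 ] box [[191.0, 220.0], [227.0, 220.0], [227.0, 256.0], [191.0, 256.0]] [[0.6557, 0.2806], [0.655, 0.1957], [0.569, 0.1943], [0.5697, 0.2783]]
jar top 309.5 cen [210.1 216. ] [0.665  0.2357 0.062 ] box [[185.0, 212.0], [239.0, 212.0], [239.0, 237.0], [185.0, 237.0]] [[0.6752, 0.2953], [0.6741, 0.1677], [0.6139, 0.1669], [0.615, 0.2936]]
```

View pics/za.png

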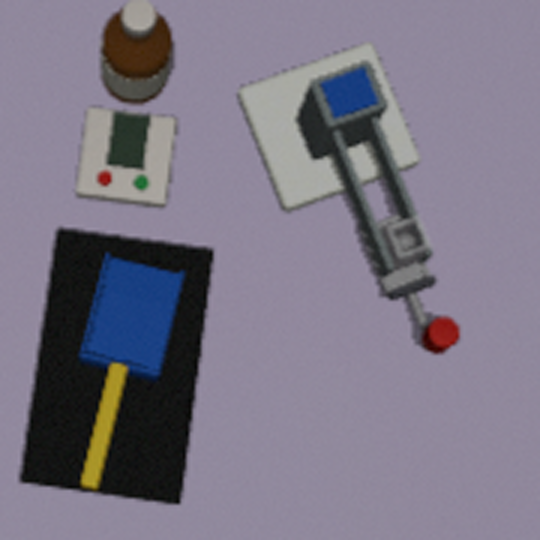

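View pics/zb.png

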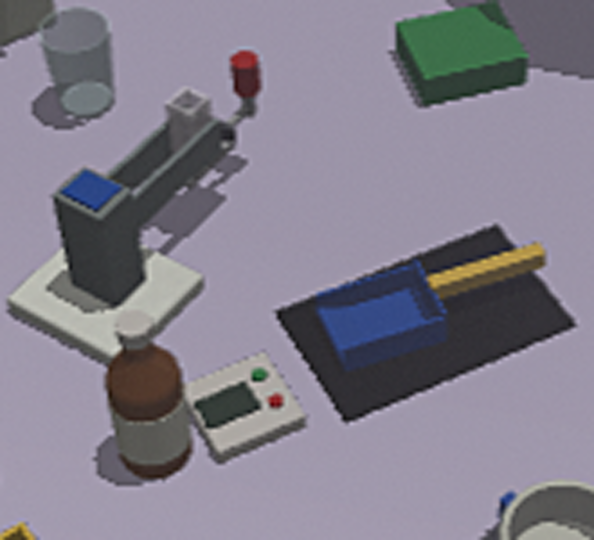

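```bash
for i in 1 2 3 4; do python3 -m inch '{"twist":[[0,0,7.05],[0,0,7.05],[0,0,7.05],[0,0,7.05],[0,0,7.05]],"linear":[[14,29.5,0],[14,29.5,0],[14,29.5,0],[14,29.5,0],[14,29.5,0]],"gripper":[-1,-1,-1,-1,-1]}' 60; done
python3 -m inch '{"twist":[[0,0,7.05],[0,0,0],[0,0,0]],"linear":[[0,0,-20],[0,0,-20],[0,0,0]],"gripper":[0,0,0]}'; python3 -c "
from plant import r;s=r.state();print(s['joint_pos'],s['ee_pos'],s['orientation'],s['force'])"
```

```text
time: 0.62
ee_pos: [0.2597, -0.4465, 0.2133]
orientation: [-3.141, 0.0, 0.929]
force: [-0.0, -0.5, 0.8]
finger_gap: 0.0941
finger_force: 0.0
time: 1.03
ee_pos: [0.3296, -0.2991, 0.2135]
orientation: [-3.141, 0.0, 1.544]
force: [0.5, -1.1, 0.4]
finger_gap: 0.0941
finger_force: 0.0
time: 1.45
ee_pos: [0.3996, -0.1516, 0.2136]
orientation: [-3.141, 0.001, 2.159]
force: [1.1, -0.4, 0.3]
finger_gap: 0.094
finger_force: 0.0
time: 1.87
ee_pos: [0.4697, -0.0041, 0.2136]
orientation: [-3.141, 0.001, 2.775]
force: [0.9, -0.3, -0.7]
finger_gap: 0.0936
finger_force: 0.0
time: 2.12
ee_pos: [0.4678, -0.0053, 0.1707]
orientation: [-3.141, -0.004, 2.893]
force: [-1.2, -1.6, -0.6]
finger_gap: 0.0773
finger_force: 0.0
[ 0.6112649   0.26253568 -0.75509188  2.01335112  0.21872034  0.95048358
  1.06638065] [ 0.46775743 -0.00532198  0.17066793] [-3.14137325 -0.00419656  2.89283688] [-1.22494229 -1.56510437 -0.55676167]
```

```bash
python3 -m inch '{"twist":[[0,0,0],[0,0,0],[0,0,0],[0,0,0],[0,0,0]],"linear":[[1,1.5,-35],[0,0,-35],[0,0,-35],[0,0,-25],[0,0,-18]],"gripper":[0,0,0,0,0]}'
python3 -m inch '{"twist":[[0,0,0],[0,0,0],[0,0,0],[0,0,0],[0,0,0]],"linear":[[0,0,0],[0,0,0],[0,0,0],[0,0,0],[0,0,0]],"gripper":[0.8,1,1,1,1]}' 60
python3 -m inch '{"twist":[[0,0,0],[0,0,0],[0,0,0],[0,0,0],[0,0,0]],"linear":[[0,0,0],[0,0,0],[0,0,0],[0,0,0],[0,0,0]],"gripper":[1,1,1,1,1]}'
python3 -c "
from plant import r;s=r.state();print(s['joint_pos'],s['ee_pos'],s['orientation'],s['force'])"
```

```text
time: 2.53
ee_pos: [0.4697, -0.0046, 0.0239]
orientation: [-3.141, -0.002, 2.89]
force: [0.2, -0.2, 0.1]
finger_gap: 0.0476
finger_force: 0.0
time: 2.95
ee_pos: [0.4711, -0.0044, 0.0267]
orientation: [-3.141, 0.002, 2.891]
force: [-0.4, 0.2, 0.3]
finger_gap: 0.0167
finger_force: 0.0
time: 3.37
ee_pos: [0.4707, -0.0042, 0.0257]
orientation: [-3.141, 0.001, 2.892]
force: [-0.7, -0.9, 5.7]
finger_gap: 0.0139
finger_force: 60.0
[ 0.45735457  0.50974596 -0.61200565  2.10866793  0.47611254  0.65921341
  0.84170079] [ 0.47070342 -0.00421816  0.02574618] [-3.14144370e+00  7.86649683e-04  2.89169490e+00] [-0.74289555 -0.94788826  5.68962319]
```

```bash
python3 -m inch '{"twist":[[0,0,0],[0,0,0],[0,0,0],[0,0,0],[0,0,0]],"linear":[[0,0,10],[0,0,25],[0,0,40],[0,0,40],[0,0,40]],"gripper":[1,1,1,1,1]}'
python3 -m inch '{"twist":[[0,0,6.8],[0,0,6.8],[0,0,6.9],[0,0,6.9],[0,0,6.9]],"linear":[[3,20,40],[6,40,30],[6,41,0],[7,41,0],[7,41,0]],"gripper":[1,1,1,1,1]}'
python3 -m inch '{"twist":[[0,0,0],[-2.4,6.6,0],[-2.4,6.6,0],[-2.4,6.6,0],[-2.4,6.6,0]],"linear":[[1,18,0],[0,0,0],[0,0,0],[0,0,0],[0,0,0]],"gripper":[1,1,1,1,1]}'
python3 -c "
from plant import r;s=r.state();print(s['joint_pos'],s['ee_pos'],s['orientation'],s['force'])"
python3 -m inch '{"twist":[[-2.4,6.6,0],[-2.4,6.6,0],[0,0,0]],"linear":[[0,0,0],[0,0,0],[0,0,0]],"gripper":[1,1,1]}'
python3 - <<'E'
from h import *
s=r.state();print(s['joint_pos'],s['ee_pos'],s['orientation'],s['force'])
cv2.imwrite("pics/p1.png",cv2.resize(r.capture("scene")[100:400,200:500],(600,600))[:,:,::-1])
E
```

```text
time: 3.78
ee_pos: [0.4694, -0.0034, 0.1825]
orientation: [3.141, -0.002, 2.893]
force: [0.8, -0.1, -0.6]
finger_gap: 0.0135
finger_force: 60.0
time: 4.2
ee_pos: [0.4979, 0.1721, 0.2437]
orientation: [-3.141, 0.001, -2.788]
force: [2.1, -1.3, 0.5]
finger_gap: 0.0132
finger_force: 60.0
time: 4.62
ee_pos: [0.4991, 0.1887, 0.2436]
orientation: [3.141, -0.496, -2.792]
force: [-1.0, -1.1, -0.5]
finger_gap: 0.014
finger_force: 60.0
[ 0.12910297  0.68211222 -0.84605628  1.42428684  0.32406994  1.72359747
  1.17566528] [0.49907161 0.18866002 0.24360196] [ 3.14125779 -0.49599644 -2.7918685 ] [-0.98059095 -1.06624037 -0.48402097]
time: 4.87
ee_pos: [0.4987, 0.1884, 0.2389]
orientation: [3.139, -0.751, -2.79]
force: [-0.3, -0.1, -1.4]
finger_gap: 0.0136
finger_force: 60.0
[ 0.04143174  0.83790004 -0.79217596  1.26552031  0.29346966  1.96367926
  1.15697434] [0.49867078 0.18837415 0.23888271] [ 3.13856062 -0.75132102 -2.79033089] [-0.26552434 -0.12636983 -1.38013354]
```

View pics/p1.png

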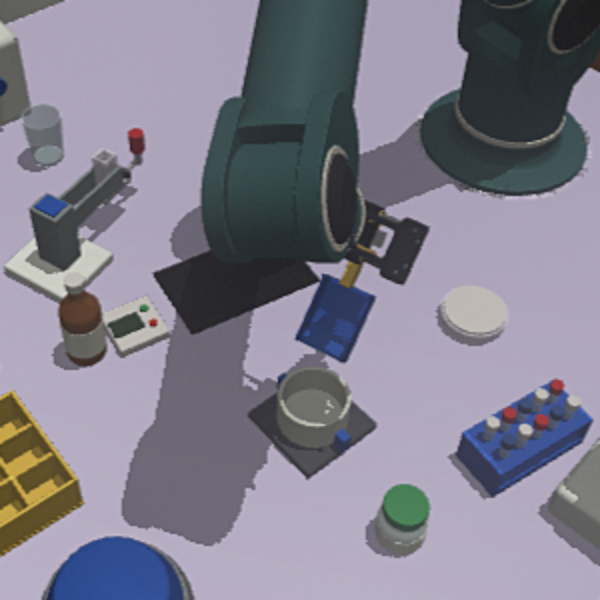

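The empty scoop tilted 43° over the jar, with joint 6 close to its limit. When I regrasp at the dispenser I'll lean the tool toward the lip to get more margin.

```bash
python3 -m inch '{"twist":[[2.1,-5.78,0],[2.1,-5.78,0],[2.1,-5.78,0],[2.1,-5.78,0],[2.1,-5.78,0]],"linear":[[0,0,0],[0,0,0],[0,0,0],[0,0,0],[0,0,0]],"gripper":[1,1,1,1,1]}'
python3 -m inch '{"twist":[[2.1,-5.78,0],[2.1,-5.78,0],[0,0,-7],[0,0,-7],[0,0,-7]],"linear":[[0,0,0],[0,0,0],[3.4,-16,-7],[3.4,-16,-7],[3.4,-16,-7]],"gripper":[1,1,1,1,1]}'
for i in 1 2; do python3 -m inch '{"twist":[[0,0,-7],[0,0,-7],[0,0,-7],[0,0,-7],[0,0,-7]],"linear":[[3.4,-16,-7],[3.4,-16,-7],[3.4,-16,-7],[3.4,-16,-7],[3.4,-16,-7]],"gripper":[1,1,1,1,1]}';done
python3 -m inch '{"twist":[[0,0,0]],"linear":[[0,0,0]],"gripper":[1]}'
python3 - <<'E'
from h import *
s=r.state();print(s['joint_pos'],s['ee_pos'],np.degrees(s['orientation']),s['force'])
E
```

```text
time: 5.33
ee_pos: [0.4991, 0.1889, 0.2442]
orientation: [-3.14, -0.189, -2.792]
force: [0.4, 0.2, -1.1]
finger_gap: 0.0134
finger_force: 60.0
time: 5.75
ee_pos: [0.5089, 0.1396, 0.2231]
orientation: [-3.14, 0.021, 3.119]
force: [0.8, 0.5, -0.4]
finger_gap: 0.0139
finger_force: 60.0
time: 6.17
ee_pos: [0.5262, 0.0598, 0.1878]
orientation: [3.14, 0.02, 2.508]
force: [0.0, 1.2, -1.0]
finger_gap: 0.0132
finger_force: 60.0
time: 6.58
ee_pos: [0.5434, -0.0201, 0.153]
orientation: [3.138, 0.018, 1.897]
force: [0.1, 0.6, -1.6]
finger_gap: 0.0135
finger_force: 60.0
time: 6.67
ee_pos: [0.5431, -0.0226, 0.1519]
orientation: [3.14, 0.018, 1.891]
force: [-0.0, -0.7, -0.9]
finger_gap: 0.0134
finger_force: 60.0
[ 0.4032777   0.38412041 -0.52484003  1.86958568  0.25530664  0.94518582
  0.08083251] [ 0.54312601 -0.02257504  0.15190485] [179.89670278   1.04131721 108.37367828] [-0.0468176  -0.71951876 -0.86836018]
```

```bash
python3 -m inch '{"twist":[[1,0.33,0.4],[0,0,0],[0,0,0],[0,0,0],[0,0,0]],"linear":[[0,1.5,-30],[0,0,-35],[0,0,-33],[0,0,-20],[0,0,0]],"gripper":[1,1,1,1,1]}'
python3 -m inch '{"twist":[[0,0,0],[0,0,0],[0,0,0],[0,0,0],[0,0,0]],"linear":[[6,-18,0],[8,-23,0],[10,-28,0],[8,-24,0],[6,-18,0]],"gripper":[1,1,1,1,1]}'
python3 -m inch '{"twist":[[0,0,0],[0,0,0],[0,0,0]],"linear":[[3.5,-12,0],[0,0,0],[0,0,0]],"gripper":[1,1,1]}'
python3 - <<'E'
from h import *
s=r.state();print(s['ee_pos'],np.degrees(s['orientation']),s['force'])
cv2.imwrite("pics/p2.png",cv2.resize(r.capture("scene")[130:280,180:380],(800,600))[:,:,::-1])
E
```

```text
time: 7.08
ee_pos: [0.5413, -0.0173, 0.0316]
orientation: [-3.14, -0.004, 1.912]
force: [-1.6, 0.0, -2.2]
finger_gap: 0.0133
finger_force: 60.0
time: 7.5
ee_pos: [0.5828, -0.1312, 0.0366]
orientation: [3.138, -0.0, 1.909]
force: [0.5, -0.8, -0.3]
finger_gap: 0.0138
finger_force: 60.0
time: 7.75
ee_pos: [0.5852, -0.1406, 0.0349]
orientation: [3.14, -0.002, 1.909]
force: [0.1, 1.4, -1.5]
finger_gap: 0.0132
finger_force: 60.0
[ 0.58515974 -0.14055223  0.03491857] [ 1.79885998e+02 -1.08937400e-01  1.09393911e+02] [ 0.14019227  1.36321081 -1.47989673]
```

View pics/p2.png

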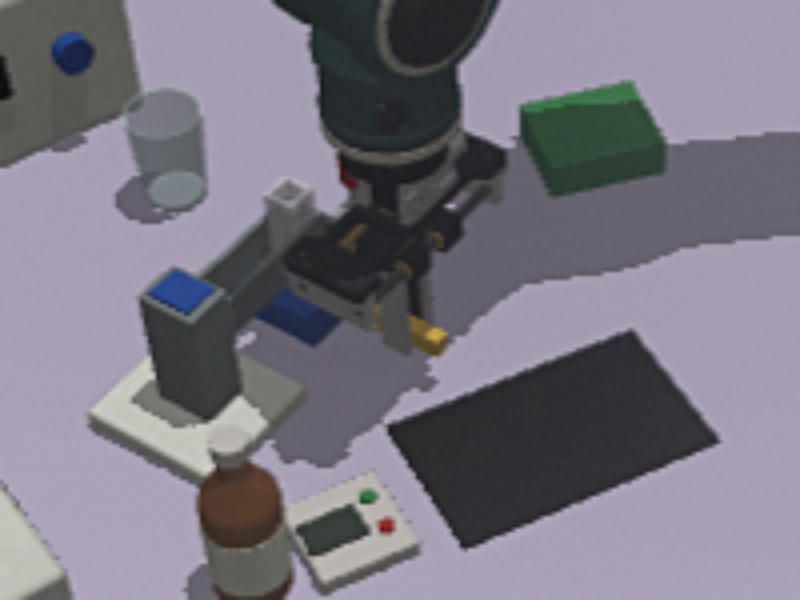

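Scoop is under the outlet, with the handle clear at (430,340) in the crop. Next I lower it and let go.

```bash
python3 -m inch '{"twist":[[0,0,0],[0,0,0],[0,0,0],[0,0,0],[0,0,0]],"linear":[[1.2,-3.8,-4],[0,0,-4],[0,0,-3],[0,0,-2],[0,0,0]],"gripper":[1,1,1,1,1]}'
python3 -m inch '{"twist":[[0,0,0],[0,0,0]],"linear":[[0,0,-1],[0,0,0]],"gripper":[1,1]}'
python3 -m inch '{"twist":[[0,0,0],[0,0,0],[0,0,0],[0,0,0],[0,0,0]],"linear":[[0,0,0],[0,0,0],[0,0,0],[0,0,0],[0,0,0]],"gripper":[0.5,0.3,0.3,0.3,0.3]}'
python3 - <<'E'
from h import *
s=r.state();print(s['ee_pos'],np.degrees(s['orientation']),s['force'])
E
```

```text
time: 8.22
ee_pos: [0.586, -0.1436, 0.0202]
orientation: [-3.142, -0.003, 1.91]
force: [-2.9, 3.2, 8.0]
finger_gap: 0.0134
finger_force: 60.0
time: 8.38
ee_pos: [0.5861, -0.1435, 0.0195]
orientation: [3.141, -0.003, 1.91]
force: [-3.3, 4.5, 10.6]
finger_gap: 0.0136
finger_force: 60.0
time: 8.8
ee_pos: [0.5859, -0.1447, 0.0193]
orientation: [-3.141, -0.003, 1.909]
force: [-0.0, 0.2, 0.3]
finger_gap: 0.0333
finger_force: 0.0
[ 0.58594302 -0.14470354  0.01929117] [-1.79994041e+02 -1.45503782e-01  1.09382674e+02] [-0.04836439  0.24319596  0.25725452]
```

```bash
python3 -m inch '{"twist":[[0,0,0],[0,0,0],[0,0,0],[0,0,0],[0,0,0]],"linear":[[0,0,20],[0,0,40],[0,0,41],[0,0,41],[0,0,41]],"gripper":[0.3,0,0,0,0]}'
for i in 1 2; do python3 -m inch '{"twist":[[0,0,-7],[0,0,-7],[0,0,-7],[0,0,-7],[0,0,-7]],"linear":[[-12.5,-9,0],[-12.5,-9,0],[-12.5,-9,0],[-12.5,-9,0],[-12.5,-9,0]],"gripper":[0,0,0,0,0]}'; done
python3 -m inch '{"twist":[[0,0,-7],[0,0,-7],[0,0,-6.6],[0,0,0]],"linear":[[-12.5,-9,0],[-12.5,-9,0],[-12,-9,0],[0,0,0]],"gripper":[0,0,0,0]}'
python3 - <<'E'
from h import *
s=r.state();print(s['joint_pos'],s['ee_pos'],np.degrees(s['orientation']),s['force'])
T=r.capture("top")
for c in blobs(T,(20,100,100),(35,255,255),(340,200,460,290))[:1]:
    print([onz("top",p,.039)[:2].round(4).tolist() for p in cv2.boxPoints(cv2.minAreaRect(c))])
for c in blobs(T,(0,150,80),(8,255,255),(410,245,440,275))[:1]: print(onz("top",cen(c),.116))
cv2.imwrite("pics/p3.png",cv2.resize(T[180:330,330:480],(600,600))[:,:,::-1])
E
```

```text
time: 9.22
ee_pos: [0.5856, -0.1445, 0.2044]
orientation: [-3.142, -0.003, 1.909]
force: [0.7, -1.6, 0.1]
finger_gap: 0.0473
finger_force: 0.0
time: 9.63
ee_pos: [0.5228, -0.1901, 0.2025]
orientation: [3.141, -0.002, 1.292]
force: [0.7, -0.3, -0.7]
finger_gap: 0.0469
finger_force: 0.0
time: 10.05
ee_pos: [0.4603, -0.2351, 0.2025]
orientation: [3.141, -0.003, 0.681]
force: [0.1, 0.1, -1.1]
finger_gap: 0.0471
finger_force: 0.0
time: 10.38
ee_pos: [0.422, -0.2634, 0.2025]
orientation: [3.141, -0.002, 0.318]
force: [-0.9, -0.3, -0.3]
finger_gap: 0.0468
finger_force: 0.0
[ 0.67537454  0.20764085 -0.20228269  1.93220709  0.04809188  1.00484083
 -0.80128212] [ 0.42201902 -0.2634404   0.20248599] [ 1.79970581e+02 -9.62676049e-02  1.82160745e+01] [-0.92580524 -0.31381392 -0.29387405]
[[0.5808, -0.1109], [0.6131, -0.2039], [0.5989, -0.2084], [0.5667, -0.1154]]
[ 0.54579617 -0.26179091  0.116     ]
```

View pics/p3.png

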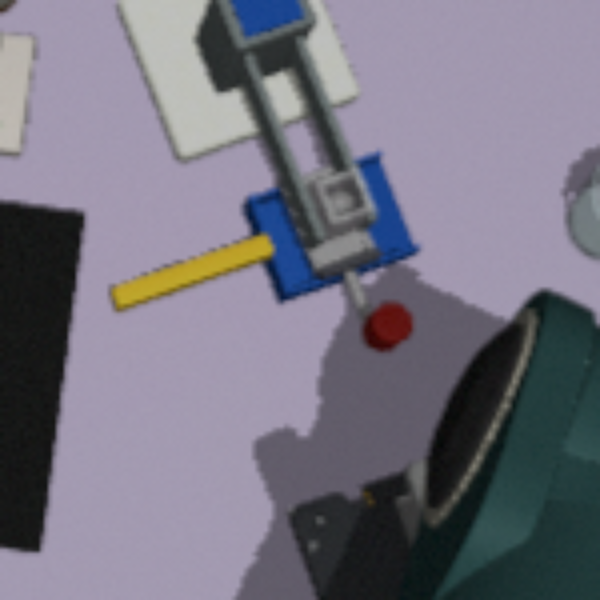

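Scoop origin measures within about 1 mm of the outlet axis. Now the knob.

```bash
python3 -m inch '{"twist":[[0,0,0.6],[0,0,0],[0,0,0],[0,0,0],[0,0,0]],"linear":[[28,0.4,0],[34,0.5,0],[34,0.5,0],[28,0.4,0],[0,0,0]],"gripper":[0,0,0,0,0]}'
python3 -m inch '{"twist":[[0,0,0],[0,0,0],[0,0,0],[0,0,0],[0,0,0]],"linear":[[0,0,-30],[0,0,-35],[0,0,-30],[0,0,-17],[0,0,0]],"gripper":[0,0,0,0,0]}'
python3 -m inch '{"twist":[[0,0,0],[0,0,0],[0,0,0],[0,0,0],[0,0,0]],"linear":[[0,0,0],[0,0,0],[0,0,0],[0,0,0],[0,0,0]],"gripper":[0.5,0.8,1,1,1]}' 60
python3 -m inch '{"twist":[[0,0,0],[0,0,0],[0,0,0]],"linear":[[0,0,0],[0,0,0],[0,0,0]],"gripper":[1,1,1]}'
```

```text
time: 10.85
ee_pos: [0.5529, -0.2575, 0.2017]
orientation: [-3.141, -0.004, 0.345]
force: [0.6, 0.3, 0.3]
finger_gap: 0.0468
finger_force: 0.0
time: 11.27
ee_pos: [0.5465, -0.2583, 0.0866]
orientation: [-3.137, 0.001, 0.342]
force: [-0.3, 0.0, 0.1]
finger_gap: 0.0468
finger_force: 0.0
time: 11.68
ee_pos: [0.5496, -0.2626, 0.0922]
orientation: [3.136, -0.006, 0.337]
force: [9.8, -14.2, -8.2]
finger_gap: 0.0233
finger_force: 60.0
time: 11.93
ee_pos: [0.5497, -0.2626, 0.0922]
orientation: [3.136, -0.006, 0.337]
force: [7.9, -13.5, -7.2]
finger_gap: 0.0231
finger_force: 60.0
```

```bash
python3 -m inch '{"twist":[[0,0,0],[0,0,0],[0,0,0],[0,0,0],[0,0,0]],"linear":[[-5,-1.7,0],[-7,-2.4,0],[-7,-2.4,0],[-6,-2,0],[-6,-2,0]],"gripper":[1,1,1,1,1]}'
python3 -m inch '{"twist":[[0,0,0],[0,0,0],[0,0,0],[0,0,0],[0,0,0]],"linear":[[-3,-1,0],[-2,-0.7,0],[-1,-0.4,0],[0,0,0],[0,0,0]],"gripper":[1,1,1,1,1]}'
```

```text
time: 12.35
ee_pos: [0.5194, -0.2734, 0.0922]
orientation: [3.135, -0.007, 0.337]
force: [18.4, -17.8, -15.5]
finger_gap: 0.0229
finger_force: 60.0
time: 12.77
ee_pos: [0.5135, -0.2755, 0.0922]
orientation: [3.135, -0.007, 0.337]
force: [17.3, -16.5, -14.4]
finger_gap: 0.0229
finger_force: 60.0
```

```bash
python3 -m inch '{"twist":[[0,0,0],[0,0,0],[0,0,0],[0,0,0]],"linear":[[-1,-0.3,0],[-1,-0.3,0],[0,0,0],[0,0,0]],"gripper":[1,1,1,1]}'
python3 -m inch '{"twist":[[0,0,0],[0,0,0],[0,0,0],[0,0,0]],"linear":[[-1,-0.3,0],[0,0,0],[0,0,0],[0,0,0]],"gripper":[1,1,1,1]}'
python3 - <<'E'
from h import *
print(r.state()['force'])
S=r.capture("scene");print(proj("scene",[.6165,-.2372,.01]))
cv2.imwrite("pics/p4.png",cv2.resize(S[150:250,200:310],(660,600),interpolation=cv2.INTER_CUBIC)[:,:,::-1])
E
```

```text
time: 13.1
ee_pos: [0.512, -0.276, 0.0922]
orientation: [3.135, -0.008, 0.338]
force: [19.8, -16.3, -17.3]
finger_gap: 0.0232
finger_force: 60.0
time: 13.43
ee_pos: [0.5119, -0.276, 0.0922]
orientation: [3.134, -0.009, 0.338]
force: [26.0, -16.9, -21.7]
finger_gap: 0.0228
finger_force: 60.0
[ 26.03858581 -16.91368969 -21.67593451]
[257.0481963  205.52731686]
```

View pics/p4.png

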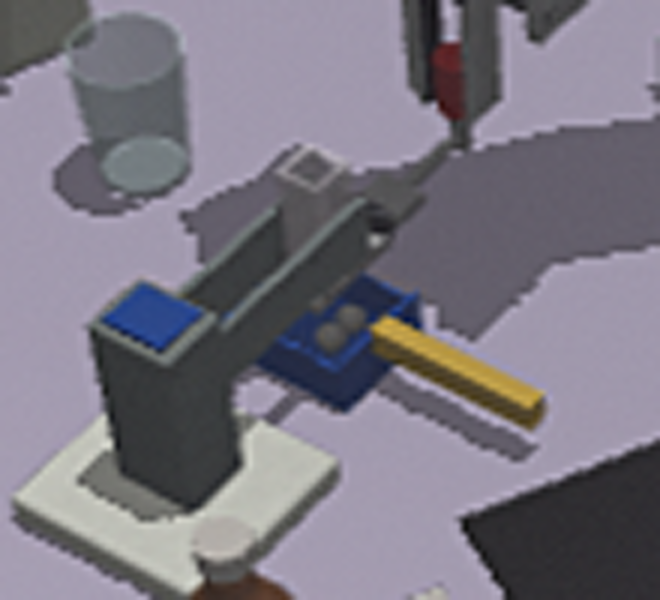

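At the stop. Three balls are visible in the pan, around (330,337), (350,320) and (320,300) in the crop. Easing the knob home.

```bash
python3 -m inch '{"twist":[[0,0,0],[0,0,0],[0,0,0],[0,0,0],[0,0,0]],"linear":[[-0,0,0],[4,1.3,0],[6,2,0],[6,2,0],[6,2,0]],"gripper":[1,1,1,1,1]}'
python3 -m inch '{"twist":[[0,0,0],[0,0,0],[0,0,0],[0,0,0],[0,0,0]],"linear":[[6,2,0],[5,1.7,0],[4,1.4,0],[2,0.7,0],[1,0.4,0]],"gripper":[1,1,1,1,1]}'
python3 -m inch '{"twist":[[0,0,0],[0,0,0],[0,0,0]],"linear":[[0,0,0],[0,0,0],[0,0,0]],"gripper":[1,1,1]}'
python3 -m inch '{"twist":[[0,0,0],[0,0,0],[0,0,0],[0,0,0],[0,0,0]],"linear":[[0,0,0],[0,0,0],[0,0,0],[0,0,0],[0,0,0]],"gripper":[0.6,0.3,0,0,0]}'
```

```text
time: 13.9
ee_pos: [0.5322, -0.2688, 0.0922]
orientation: [3.136, -0.006, 0.337]
force: [10.8, -13.7, -7.7]
finger_gap: 0.023
finger_force: 60.0
time: 14.32
ee_pos: [0.5499, -0.2625, 0.0921]
orientation: [3.136, -0.006, 0.338]
force: [3.8, -16.1, -2.5]
finger_gap: 0.0232
finger_force: 60.0
time: 14.57
ee_pos: [0.5498, -0.2626, 0.0922]
orientation: [3.136, -0.006, 0.337]
force: [10.5, -13.3, -7.8]
finger_gap: 0.023
finger_force: 60.0
time: 14.98
ee_pos: [0.5482, -0.2598, 0.091]
orientation: [3.141, -0.003, 0.339]
force: [0.3, 1.2, -0.5]
finger_gap: 0.0455
finger_force: 0.0
```

```bash
python3 -m inch '{"twist":[[0,0,0],[0,0,0],[0,0,0],[0,0,0],[0,0,0]],"linear":[[0,0,15],[0,0,30],[0,0,35],[0,0,30],[-20,-10,0]],"gripper":[0,0,0,0,0]}'
python3 - <<'E'
from h import *
S=r.capture("scene")
cv2.imwrite("pics/p5.png",cv2.resize(S[165:225,220:300],(800,600),interpolation=cv2.INTER_CUBIC)[:,:,::-1])
for c in blobs(S,(0,150,60),(8,255,255),(255,155,280,190))[:1]: print(cen(c), cen(blobs(np.load("S0.npy"),(0,150,60),(8,255,255),(255,155,280,190))[0]))
E
```

```text
time: 15.4
ee_pos: [0.5326, -0.2683, 0.2065]
orientation: [3.137, -0.01, 0.343]
force: [0.6, 0.0, 0.3]
finger_gap: 0.0472
finger_force: 0.0
```

View pics/p5.png

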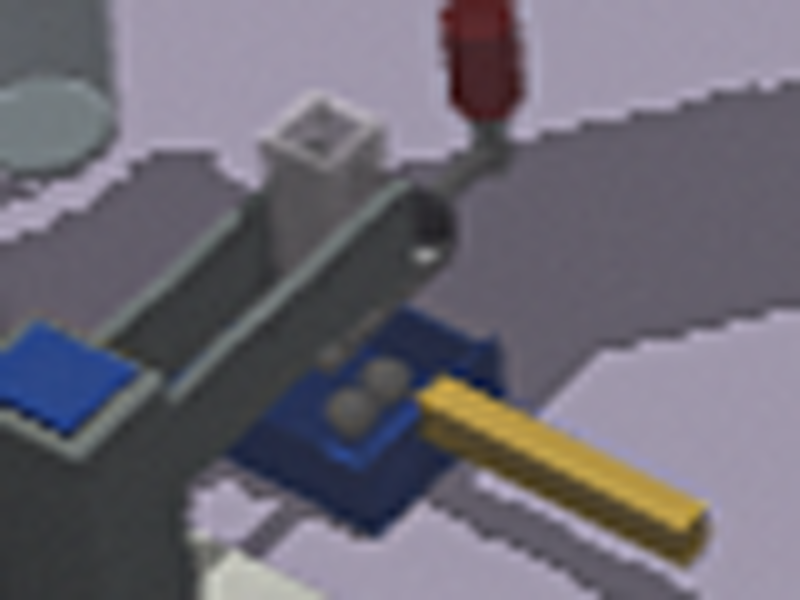

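Knob is home and three balls are in the pan: two near the handle and a third behind at (330,355). Regrasping the handle with the tool leaned.

```bash
for i in 1 2; do python3 -m inch '{"twist":[[0,0,6.9],[0,0,6.9],[0,0,6.9],[0,0,6.9],[0,0,6.9]],"linear":[[4.3,9.7,0],[4.3,9.7,0],[4.3,9.7,0],[4.3,9.7,0],[4.3,9.7,0]],"gripper":[0,0,0,0,0]}'; done
python3 -m inch '{"twist":[[0,0,6.9],[0,0,6.9],[0,0,6.9],[-6.65,-2.3,0],[-6.65,-2.3,0]],"linear":[[4.3,9.7,0],[4.3,9.7,0],[4.3,9.7,0],[0,0,0],[0,0,0]],"gripper":[0,0,0,0,0]}'
python3 -m inch '{"twist":[[0,0,0],[0,0,0]],"linear":[[0,0,-20],[0,0,0]],"gripper":[0,0]}'
python3 - <<'E'
from h import *
s=r.state();print(s['joint_pos'],s['ee_pos'],np.degrees(s['orientation']),s['force'])
E
```

```text
time: 15.87
ee_pos: [0.5494, -0.2208, 0.2003]
orientation: [-3.141, -0.002, 0.947]
force: [-0.4, -0.1, -0.4]
finger_gap: 0.0472
finger_force: 0.0
time: 16.28
ee_pos: [0.5709, -0.1724, 0.2003]
orientation: [-3.141, -0.002, 1.549]
force: [0.2, -0.2, -0.7]
finger_gap: 0.0467
finger_force: 0.0
time: 16.7
ee_pos: [0.5844, -0.1451, 0.2005]
orientation: [3.14, 0.247, 1.903]
force: [-0.3, 0.1, 0.7]
finger_gap: 0.0469
finger_force: 0.0
time: 16.87
ee_pos: [0.5825, -0.142, 0.1781]
orientation: [-3.139, 0.242, 1.908]
force: [0.8, -0.7, -1.2]
finger_gap: 0.0468
finger_force: 0.0
[ 0.45959956  0.39339076 -0.49061034  1.80572368  0.50657912  0.9652638
  0.05668887] [ 0.58245645 -0.14195556  0.17813267] [-179.82619701   13.8821727   109.31352106] [ 0.79574464 -0.7370813  -1.15920296]
```

```bash
python3 -m inch '{"twist":[[0,0,0],[0,0,0],[0,0,0],[0,0,0],[0,0,0]],"linear":[[0,0,-35],[0,0,-40],[0,0,-40],[0,0,-30],[0,0,-13]],"gripper":[0,0,0,0,0]}'
python3 -m inch '{"twist":[[0,0,0],[0,0,0],[0,0,0],[0,0,0],[0,0,0]],"linear":[[0,0,0],[0,0,0],[0,0,0],[0,0,0],[0,0,0]],"gripper":[0.3,0.5,0.6,0.7,0.8]}' 60
python3 -m inch '{"twist":[[0,0,0],[0,0,0],[0,0,0],[0,0,0],[0,0,0]],"linear":[[0,0,0],[0,0,0],[0,0,0],[0,0,0],[0,0,0]],"gripper":[0.9,1,1,1,1]}'
```

```text
time: 17.28
ee_pos: [0.5818, -0.1448, 0.0187]
orientation: [-3.137, 0.241, 1.903]
force: [0.7, -0.0, -1.0]
finger_gap: 0.0475
finger_force: 0.0
time: 17.7
ee_pos: [0.5848, -0.1442, 0.0241]
orientation: [3.14, 0.244, 1.903]
force: [0.4, -0.3, -0.4]
finger_gap: 0.0172
finger_force: 0.0
time: 18.12
ee_pos: [0.5844, -0.1438, 0.023]
orientation: [3.141, 0.244, 1.904]
force: [-0.5, 1.4, 6.6]
finger_gap: 0.0131
finger_force: 60.0
```

```bash
python3 -m inch '{"twist":[[0,0,0],[0,0,0],[0,0,0],[0,0,0],[0,0,0]],"linear":[[0,0,3],[0,0,4],[0,0,4],[-1,3,0],[-2,5,0]],"gripper":[1,1,1,1,1]}'
python3 -m inch '{"twist":[[0,0,0],[0,0,0],[0,0,0],[0,0,0],[0,0,0]],"linear":[[-3,9,0],[-4,12,0],[-5,14,0],[-5,14,0],[-5,14,0]],"gripper":[1,1,1,1,1]}'
python3 -m inch '{"twist":[[0,0,0],[0,0,0],[0,0,0],[0,0,0],[0,0,0]],"linear":[[-5,14,0],[-5,14,0],[-4,12,0],[-3,8,0],[-1,4,0]],"gripper":[1,1,1,1,1]}'
python3 -m inch '{"twist":[[0,0,0],[-3.3,-1.15,0],[-3.3,-1.15,0],[0,0,0],[0,0,0]],"linear":[[0,0,4],[0,0,10],[0,0,16],[0,0,16],[0,0,8]],"gripper":[1,1,1,1,1]}'
python3 - <<'E'
from h import *
s=r.state();print(s['joint_pos'],s['ee_pos'],np.degrees(s['orientation']),s['force'])
cv2.imwrite("pics/p6.png",cv2.resize(r.capture("scene")[150:300,200:400],(800,600),interpolation=cv2.INTER_CUBIC)[:,:,::-1])
E
```

```text
time: 18.53
ee_pos: [0.5809, -0.136, 0.0337]
orientation: [3.141, 0.243, 1.903]
force: [-0.4, 0.9, -2.1]
finger_gap: 0.0134
finger_force: 60.0
time: 18.95
ee_pos: [0.5581, -0.0708, 0.0333]
orientation: [-3.141, 0.243, 1.905]
force: [-0.1, 1.2, -2.1]
finger_gap: 0.0136
finger_force: 60.0
time: 19.37
ee_pos: [0.5404, -0.019, 0.0334]
orientation: [-3.142, 0.243, 1.906]
force: [-0.2, 0.0, -1.3]
finger_gap: 0.0137
finger_force: 60.0
time: 19.78
ee_pos: [0.5415, -0.0204, 0.0891]
orientation: [3.14, 0.366, 1.904]
force: [-0.4, 0.8, -1.0]
finger_gap: 0.0135
finger_force: 60.0
[ 0.09224786  0.44411683 -0.39658104  2.00214317  0.74133853  0.84902793
 -0.46955977] [ 0.54147679 -0.02039469  0.08906591] [179.91340762  20.95840839 109.11251988] [-0.38776766  0.8429655  -1.03760566]
```

```bash
python3 -m inch '{"twist":[[0,0,2],[0,0,4],[0,0,6],[0,0,7],[0,0,7]],"linear":[[-1,3,5],[-3,7,9],[-5,12,12],[-6,15,12],[-6.5,17,12]],"gripper":[1,1,1,1,1]}'
python3 -m inch '{"twist":[[0,0,7],[0,0,7],[0,0,7],[0,0,7],[0,0,7]],"linear":[[-7,17,12],[-7,17,9],[-7,17,6],[-7,17,3],[-7,17,1]],"gripper":[1,1,1,1,1]}'
python3 -m inch '{"twist":[[0,0,7],[0,0,7],[0,0,7],[0,0,6],[0,0,3]],"linear":[[-7,17,0],[-7,17,0],[-6,13,0],[-6,10,0],[-5,5,0]],"gripper":[1,1,1,1,1]}'
python3 -m inch '{"twist":[[0,0,0],[0,0,0]],"linear":[[-3,0,0],[0,0,0]],"gripper":[1,1]}'
python3 - <<'E'
from h import *
s=r.state();print(s['joint_pos'],s['ee_pos'],np.degrees(s['orientation']),s['force'])
E
```

```text
time: 20.25
ee_pos: [0.5192, 0.0326, 0.1374]
orientation: [-3.141, 0.365, 2.361]
force: [1.3, 0.3, -1.2]
finger_gap: 0.0136
finger_force: 60.0
time: 20.67
ee_pos: [0.4845, 0.118, 0.1688]
orientation: [3.141, 0.366, 2.973]
force: [0.2, 0.0, -0.9]
finger_gap: 0.0134
finger_force: 60.0
time: 21.08
ee_pos: [0.4535, 0.1799, 0.1683]
orientation: [3.141, 0.366, -2.787]
force: [1.0, 0.9, -2.2]
finger_gap: 0.0136
finger_force: 60.0
time: 21.25
ee_pos: [0.4504, 0.179, 0.1682]
orientation: [3.141, 0.365, -2.795]
force: [1.0, -0.3, -0.9]
finger_gap: 0.0132
finger_force: 60.0
[ 0.38579586  0.09364541 -0.88139203  2.24872224  0.2592242   0.48366782
  1.22846956] [0.45040131 0.17897434 0.16822514] [ 179.9824375    20.89816137 -160.14808649] [ 0.99590474 -0.33179969 -0.91335069]
```

```bash
python3 -m inch '{"twist":[[-1.43,3.95,0],[-1.43,3.95,0],[-1.43,3.95,0],[-1.43,3.95,0],[-1.43,3.95,0]],"linear":[[2.6,0.9,-9.4],[2.6,0.9,-9.4],[2.6,0.9,-9.4],[2.6,0.9,-9.4],[2.6,0.9,-9.4]],"gripper":[1,1,1,1,1]}'
python3 -m inch '{"twist":[[0,0,0]],"linear":[[0,0,0]],"gripper":[1]}'
python3 -m inch '{"twist":[[-1.19,3.29,0],[-1.19,3.29,0],[-1.19,3.29,0],[-1.19,3.29,0],[0,0,0]],"linear":[[3,1.1,8.75],[3,1.1,8.75],[3.9,1.4,8.3],[3.9,1.4,8.3],[0,0,0]],"gripper":[1,1,1,1,1]}'
python3 - <<'E'
from h import *
s=r.state();print(s['joint_pos'],s['ee_pos'],np.degrees(s['orientation']),s['force'])
E
```

```text
time: 21.67
ee_pos: [0.4642, 0.1838, 0.1207]
orientation: [-3.141, -0.005, -2.795]
force: [-2.9, -1.2, 0.7]
finger_gap: 0.0138
finger_force: 60.0
time: 21.75
ee_pos: [0.4652, 0.1844, 0.1196]
orientation: [3.14, -0.007, -2.796]
force: [0.5, -0.8, -0.6]
finger_gap: 0.0136
finger_force: 60.0
time: 22.17
ee_pos: [0.4793, 0.1896, 0.156]
orientation: [3.141, -0.247, -2.795]
force: [0.8, -0.7, -1.3]
finger_gap: 0.0136
finger_force: 60.0
[ 0.15957572  0.55537619 -0.78496328  1.73381713  0.33741766  1.26620632
  1.1793448 ] [0.47927969 0.18964232 0.15601587] [ 179.94299707  -14.1452336  -160.16838777] [ 0.81136456 -0.72145256 -1.31433446]
```

```bash
python3 -m inch '{"twist":[[-1.19,3.29,0],[-1.19,3.29,0],[-1.19,3.29,0],[-1.19,3.29,0],[0,0,0]],"linear":[[4.9,1.8,7.7],[4.9,1.8,7.7],[5.7,2,7],[5.7,2,7],[0,0,0]],"gripper":[1,1,1,1,1]}'
python3 -m inch '{"twist":[[-1.19,3.29,0],[-1.19,3.29,0],[0,0,0],[0,0,0],[0,0,0]],"linear":[[6.5,2.3,6.2],[6.5,2.3,6.2],[0,0,0],[0,0,0],[0,0,0]],"gripper":[1,1,1,1,1]}'
for i in 1 2; do python3 -m inch '{"twist":[[0,0,0],[0,0,0],[0,0,0],[0,0,0],[0,0,0]],"linear":[[0,0,0],[0,0,0],[0,0,0],[0,0,0],[0,0,0]],"gripper":[1,1,1,1,1]}';done
python3 - <<'E'
from h import *
s=r.state();print(s['joint_pos'],s['ee_pos'],np.degrees(s['orientation']),s['force'])
S=r.capture("scene");print(proj("scene",[.612,.237,.03]))
np.save("S1.npy",S)
E
```

```text
time: 22.58
ee_pos: [0.4997, 0.1971, 0.1843]
orientation: [3.141, -0.492, -2.795]
force: [0.5, -0.8, -1.0]
finger_gap: 0.0134
finger_force: 60.0
time: 23.0
ee_pos: [0.5111, 0.2017, 0.197]
orientation: [3.139, -0.61, -2.792]
force: [-0.1, -0.1, -0.4]
finger_gap: 0.0131
finger_force: 60.0
time: 23.42
ee_pos: [0.5114, 0.2018, 0.1974]
orientation: [3.138, -0.612, -2.791]
force: [-0.1, 0.3, -0.8]
finger_gap: 0.0134
finger_force: 60.0
time: 23.83
ee_pos: [0.5114, 0.2019, 0.1973]
orientation: [3.138, -0.612, -2.791]
force: [0.2, -0.6, -0.7]
finger_gap: 0.0133
finger_force: 60.0
[ 0.01317383  0.79416695 -0.71861465  1.33786635  0.29768958  1.77076958
  1.19703659] [0.51138794 0.20191786 0.19728793] [ 179.79228412  -35.07049838 -159.8918782 ] [ 0.22470342 -0.57624695 -0.66358008]
[357.66488391 304.16116316]
```

```bash
python3 -m inch '{"twist":[[2.38,-6.58,0],[2.38,-6.58,0],[2.38,-6.58,0],[2.38,-6.58,0],[2.38,-6.58,0]],"linear":[[-3,-1,5],[-3,-1,10],[-3,-1,10],[-3,-1,10],[-3,-1,5]],"gripper":[1,1,1,1,1]}'
python3 -m inch '{"twist":[[2.38,-6.58,0],[2.38,-6.58,0],[0,0,-6.8],[0,0,-6.9],[0,0,-6.9]],"linear":[[0,0,0],[0,0,0],[-3,-20,0],[-3,-30,0],[-4,-30,-10]],"gripper":[1,1,1,1,1]}'
python3 -m inch '{"twist":[[0,0,-6.9],[0,0,-6.8],[0,0,0],[0,0,0],[0,0,0]],"linear":[[-4,-35,-20],[-4,-35,-20],[-4,-30,-20],[-3,-16,-10],[0,0,0]],"gripper":[1,1,1,1,1]}'
python3 - <<'E'
from h import *
s=r.state();print(s['joint_pos'],s['ee_pos'],np.degrees(s['orientation']),s['force'])
S=r.capture("scene");T=r.capture("top")
a=cv2.resize(S[270:340,320:390],(400,400),interpolation=cv2.INTER_CUBIC);b=cv2.resize(T[205:275,177:247],(400,400),interpolation=cv2.INTER_CUBIC)
cv2.imwrite("pics/p7.png",np.hstack([a,b])[:,:,::-1])
E
```

```text
time: 24.3
ee_pos: [0.4968, 0.1973, 0.2387]
orientation: [3.141, 0.006, -2.791]
force: [0.2, 0.6, -0.2]
finger_gap: 0.0131
finger_force: 60.0
time: 24.72
ee_pos: [0.4865, 0.1162, 0.229]
orientation: [3.141, 0.246, 3.128]
force: [0.8, 0.8, -0.9]
finger_gap: 0.0134
finger_force: 60.0
time: 25.13
ee_pos: [0.4695, -0.0023, 0.1553]
orientation: [-3.141, 0.239, 2.89]
force: [-0.2, -0.1, -0.0]
finger_gap: 0.0138
finger_force: 60.0
[ 0.52696187  0.13566694 -0.68465858  2.19886389  0.3024076   0.63641264
  0.94924011] [ 0.46946791 -0.00233807  0.15525917] [-179.95183291   13.72114531  165.56692035] [-0.18149659 -0.07341751 -0.04877031]
```

View pics/p7.png

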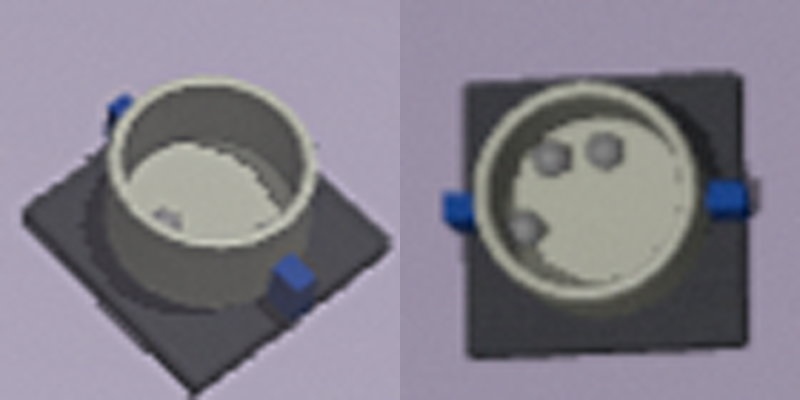

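The right half (top view) shows all three balls in the jar, at (550,158), (605,150) and (525,228). Now set the scoop down on the mat.

```bash
python3 -m inch '{"twist":[[0,0,0],[0,0,0],[0,0,0],[0,0,0],[0,0,0]],"linear":[[1,-1.5,-35],[0,0,-35],[0,0,-30],[0,0,-15],[0,0,-6]],"gripper":[1,1,1,1,1]}'
python3 -m inch '{"twist":[[0,0,0],[0,0,0],[0,0,0],[0,0,0]],"linear":[[0,0,-3],[0,0,-2],[0,0,0],[0,0,0]],"gripper":[1,1,1,1]}'
python3 - <<'E'
from h import *
s=r.state();print(s['ee_pos'],np.degrees(s['orientation']),s['force'])
E
```

```text
time: 25.65
ee_pos: [0.472, 0.0008, 0.0347]
orientation: [3.141, 0.241, 2.895]
force: [0.1, -0.4, -0.4]
finger_gap: 0.0135
finger_force: 60.0
time: 25.98
ee_pos: [0.4732, -0.0006, 0.0324]
orientation: [3.141, 0.245, 2.893]
force: [-0.7, 0.1, -1.3]
finger_gap: 0.0134
finger_force: 60.0
[ 0.47320377 -0.00055676  0.03244136] [179.94738331  14.02142506 165.76307695] [-0.69722372  0.12299724 -1.25906103]
```

```bash
python3 -m inch '{"twist":[[0,0,0],[0,0,0],[0,0,0],[0,0,0],[0,0,0]],"linear":[[-2,-3.5,-2],[0,0,-2],[0,0,-1],[0,0,0],[0,0,0]],"gripper":[1,1,1,1,1]}'
python3 -m inch '{"twist":[[0,0,0],[0,0,0],[0,0,0]],"linear":[[0,0,-1],[0,0,0],[0,0,0]],"gripper":[1,1,1]}'

```

```text
time: 26.4
ee_pos: [0.4706, -0.0045, 0.0266]
orientation: [3.141, 0.243, 2.893]
force: [-3.2, -1.7, 8.5]
finger_gap: 0.0137
finger_force: 60.0
time: 26.65
ee_pos: [0.4705, -0.0043, 0.0256]
orientation: [3.141, 0.243, 2.893]
force: [-4.3, -1.0, 9.6]
finger_gap: 0.0134
finger_force: 60.0
```

```bash
python3 -m inch '{"twist":[[0,0,0],[0,0,0],[0,0,0],[0,0,0],[0,0,0]],"linear":[[0,0,0],[0,0,0],[0,0,0],[0,0,0],[0,0,0]],"gripper":[0.7,0.5,0.3,0.3,0.3]}'
python3 -m inch '{"twist":[[0,0,0],[0,0,0],[0,0,0],[0,0,0],[0,0,0]],"linear":[[0,0,15],[0,0,35],[0,0,40],[0,0,40],[0,0,40]],"gripper":[0.3,0.3,0.3,0.3,0.3]}'
python3 -m inch '{"twist":[[0,0,-3],[0,0,-6],[0,0,-7],[0,0,-7],[0,0,-7]],"linear":[[-5,-20,0],[-12,-35,0],[-12,-35,0],[-12,-35,0],[-12,-35,0]],"gripper":[0.3,0.3,0.3,0.3,0.3]}'
python3 -m inch '{"twist":[[0,0,-7],[0,0,-7],[0,0,-7],[0,0,0],[0,0,0]],"linear":[[-12,-35,0],[-12,-35,0],[-5,-15,0],[0,0,0],[0,0,0]],"gripper":[0.3,0.3,0.3,0.3,0.3]}'
python3 - <<'E'
from h import *
print(r.state()['ee_pos'],r.state()['qvel'].round(3))
T=r.capture("top");S=r.capture("scene");T0=np.load("T0.npy");S0=np.load("S0.npy")
for c in blobs(T,(20,100,100),(35,255,255),(280,220,360,325))[:1]: print([onz("top",p,.043)[:2].round(4).tolist() for p in cv2.boxPoints(cv2.minAreaRect(c))])
for n,A in("now",T),("old",T0):
  for nm,lo,hi,b in(("handle",(20,100,100),(35,255,255),(280,220,360,325)),("pan",(105,120,60),(125,255,255),(290,220,350,300)),("knob",(0,150,80),(8,255,255),(410,245,440,275)),("slidebox",(50,100,40),(75,255,255),(380,320,450,400)),("cap",(50,100,40),(75,255,255),(110,210,160,255)),("rack",(105,120,60),(125,255,255),(100,280,155,355))):
    c=blobs(A,lo,hi,b); print(n,nm,[ (cen(k).round(1),cv2.contourArea(k)) for k in c[:1]])
for n,A in("now",S),("old",S0):
  for nm,lo,hi,b in(("handle",(18,100,80),(35,255,255),(300,200,370,250)),("pan",(105,120,40),(125,255,255),(280,215,335,260))):
    c=blobs(A,lo,hi,b); print(n,nm,[ (cen(k).round(1),cv2.contourArea(k)) for k in c[:1]])
E
```

```text
time: 27.07
ee_pos: [0.4704, -0.0041, 0.0253]
orientation: [3.141, 0.243, 2.893]
force: [0.2, -0.4, -0.8]
finger_gap: 0.0329
finger_force: 0.0
time: 27.48
ee_pos: [0.4698, -0.0034, 0.1968]
orientation: [3.14, 0.241, 2.894]
force: [0.1, -0.9, 0.0]
finger_gap: 0.0328
finger_force: 0.0
time: 27.9
ee_pos: [0.4163, -0.1657, 0.1955]
orientation: [3.141, 0.244, 2.364]
force: [0.7, 0.7, -0.8]
finger_gap: 0.0327
finger_force: 0.0
time: 28.32
ee_pos: [0.3884, -0.249, 0.1951]
orientation: [3.141, 0.242, 2.005]
force: [-0.3, 1.3, 0.6]
finger_gap: 0.0326
finger_force: 0.0
[ 0.38842181 -0.24902441  0.19509209] [-0.015 -0.012 -0.023  0.012 -0.014 -0.006  0.042]
[[0.4425, 0.0103], [0.5384, -0.0145], [0.5349, -0.0278], [0.4391, -0.0028]]
now handle [(array([314.3, 290.7]), 209.5)]
now pan [(array([323.4, 254.3]), 932.5)]
now knob [(array([427.3, 260.7]), 63.0)]
now slidebox []
now cap [(array([131.8, 231.6]), 366.5)]
now rack [(array([130.1, 318.2]), 1945.0)]
old handle [(array([314.2, 291.4]), 212.0)]
old pan [(array([323.5, 255. ]), 928.5)]
old knob [(array([427.3, 260.7]), 60.0)]
old slidebox [(array([419.7, 361.1]), 1538.5)]
old cap [(array([131.7, 231.5]), 363.5)]
old rack [(array([129.9, 318.2]), 1920.5)]
now handle [(array([334.2, 224.9]), 175.0)]
now pan [(array([302.8, 238.7]), 273.0)]
old handle [(array([333.8, 223.8]), 103.5)]
old pan [(array([302.8, 238.5]), 275.5)]
```

```bash
python3 -c "
from plant import r;print(r.finish_job())"
```

```text
the job is handed in; nothing more can be done
None
```

I handed the job in at about 28 s: all three balls are in the jar, the knob is home, and the scoop lies level on its mat within about 2 mm of where it started; the verdict itself was not shown.

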